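# Put the glasses case away in the push-push drawer

## Task

First press the handleless drawer of the low black chest fully in and let go, so that it springs open. Then lift the dark brown glasses case out of its wooden stand, put it down on the table and leave it lying on its side (stand it there and tip it over by pushing near its top), and take it up again across its middle to lay it flat inside the drawer. Finally press the drawer fully in again, make sure that it has latched shut with the case inside, and leave the other things where they are.

Things in the scene. Friction and masses are not known exactly. Their poses are not given: they have to be found in the camera images.
- chest: low black one-drawer chest, fixed, 250 mm deep (its x), 230 mm wide (its y), 85 mm high; a fixed book, 22 mm thick, on its closed top. Origin: centre of its underside at table height; its x axis points level from front to back (the drawer is pushed in along +x, springs out along -x). The shut drawer's outer face lies at x = -151 mm, the chest's own front edges at x = -125 mm
- drawer (a joint): drawer opening in m: 0 latched shut, 0.14 fully open, -0.0125 at its rigid inner stop. Push-push latch: from shut, press to the stop (it gives way 10 mm in) and let go: a spring (3 to 4 N, damped) drives it out to 0.14 in about 1 s. Push from open to the stop and let go: it latches at 0. A press that stops short changes nothing. Pushing at 0.1 m/s takes about 7 N
- drawer_face (a point): middle of the outer face of the black drawer front (a plain upright plate without handle, 222 mm wide, 12 mm thick, from 10 to 80 mm above the table); the point lies 55 mm above the table and moves with the drawer; axes as the chest's
- drawer_in (a point): point on the drawer's floor (16 mm above the table), midway across, 62 mm behind the inside of the drawer front; moves with the drawer; axes as the chest's. Inside 199 mm long (x), 190 mm wide (y), open on top; side walls 6 mm thick, tops 52 mm above the table. Fully open, 154 mm of the inside lies clear in front of the chest
- stand: open-topped wooden stand, fixed to the table, outside 64 mm (its x) by 76 mm (its y), 60 mm high, walls 6 mm. Origin: centre of its underside
- case: hard dark brown glasses case, a closed block with rounded edges, 38 mm thick (its x), 50 mm wide (its y), 155 mm long (its z), about 150 g, balance point in its middle. Starts on end in the stand, z up, x and y along the stand's within 3 degrees, its foot 6 mm above the table. Origin: centre of the end it stands on
- case_middle (a point): middle of the glasses case; axes as the case's
- jar: open stoneware jar, 76 mm across, 105 mm high. Bystander, loose, to be left where it is. Origin: centre of its underside
- mug: mug, 80 mm across, 90 mm high. Bystander, loose, to be left where it is. Origin: centre of its underside
- candlestick: turned dark wooden candlestick, 84 mm across the foot, 140 mm high. Bystander, loose, to be left where it is. Origin: centre of its underside
- book: pale blue book lying flat on the table, 170 x 120 x 26 mm. Bystander, loose, to be left where it is. Origin: centre of its underside
- caddy: dark metal caddy, 85 x 85 x 120 mm. Bystander, loose, to be left where it is. Origin: centre of its underside
- bowl: wooden bowl, 110 mm across, 55 mm high. Bystander, loose, to be left where it is. Origin: centre of its underside
Mind the look-alikes: they are no part of the job. What is shaped like the case but orange or purple is not meant.

How it is judged:
By the outcome, as a careful person would: the job done as asked, in the order asked, and still so for the second after the job is handed in, with the robot touching nothing.
It also fails if it takes over 67 s, if anything falls off the work surface, if the arm or the gripper's body presses on something with over 40 N, if the wrist force passes 120 N, or if a joint passes its speed limit or range.

## Robot

A 6-joint arm with a two-finger parallel gripper is mounted at the origin on the work surface. World frame = base frame: x ahead of the robot, y to its left, z up, the work surface at z = 0. Lengths are in m, angles in rad, forces in N, time in s.
With the tool pointing down it reaches from about 0.35 to 0.775 m from the base axis. Payload 7.3 kg.
Tool frame: the origin (TCP) lies at the very end of the fingers, on their centre line; the grasp point (between the pads) lies 19 mm behind it (robot.pinch_z is the distance from the TCP to the grasp point, in m); z points along the fingers, y is the line along which they close (so a half turn about z gives the same grasp; the last joint's range is limited). The gripper opens to 92 mm and grips with 3 to 60 N. Pads are 19 mm wide; open, the fingers measure 130 mm over their backs; the gripper's body (75 mm by 190 mm) begins 47 mm behind the grasp point.
Start: joints at [-1.278, 0.342, 1.524, -0, 1.275, -0.146], TCP at [0.223, -0.475, 0.227] pointing down, gripper open.
Joint ranges: [-2.53, 2.53], [-0.77, 2.02], [0.04, 2.7], [-1, 4.14], [0.28, 2.66], [-3.11, 3.11]. Speed limits (rad/s): [2.57, 2.57, 3.14, 3.14, 3.14, 3.14].

## Interface

Orientations are given as [roll, pitch, yaw] about the fixed x, y, z axes, in that order (R = Rz(yaw) Ry(pitch) Rx(roll)).
In Python, from cell import robot gives the robot as it stands.
- The arm moves only by the tool move_arm, never from a script. Its argument "motion" is a list of rows, each a list of 6 numbers: the shift along the tool's x, y, z in units of 0.1 m (1.0 is 0.1 m), then the turn, a rotation vector about the tool's x, y, z in units of pi rad (1.0 is pi rad). In form: [[dx, dy, dz, rx, ry, rz], ...]. A call has 1 to 12 rows; each row is the pose to reach, as a shift and turn from the pose commanded when the call began, along the tool's axes at that moment, turning the shorter way round; what a row does not reach only later rows make up. A row lasts 1/8 s, in which the tool goes at most 62.5 mm and 10.7 degrees, less where a joint would pass 70% of its speed; a pose out of reach is approached as far as the arm can. A call with a number of a shift or a turn outside -1 to 1 is refused whole. A call with a gripper value outside its range is refused whole. "fingers" is the opening, from -1 (shut) to 1 (fully open), set as the call begins (left out, the last holds). The fingers move at their own pace and stop on an object; "newtons" is the grip in N (left out, the last holds). Time passes only in rows, so rows that repeat a pose let the fingers close. It gives the time, the measured TCP pose, the force, the opening and the grip force at its end, in the units of the state.
- robot.observe(): the state, without advancing time (a new reading comes with each control period).
- robot.read_camera(name): name is "side" or "top" or "wrist"; returns a dict with "image" (420x560x3 uint8, red, green, blue), "range_z" (420x560 float32, m along the optical axis (not along the pixel's ray), 0 where there is no reading), "vfov" (degrees; the focal length in pixels is half the picture's height over the tangent of half this angle, whatever the lens; pixels are square), "cx", "cy" (the principal point, pixels), "extrinsics" (4x4, takes a point from camera to world coordinates); the wrist camera has in their place "hand_eye" (4x4, takes a point from camera to tool coordinates, whose origin is the TCP and whose axes are the flange's). Camera axes: x right, y up, looking along -z (the intrinsics and any distortion apply to the point x, -y, -z); pixel columns grow to the right and rows downward; lengths in m; the calibration is good to about 2 mm. A picture is of the moment at which its call begins: read the wrist's pose just before it.
- robot.hand_in(): hands the job in; it is judged then, once.
The state is a dict: "time": time; "qpos": joint angles; "qvel": joint speeds; "joint_efforts": joint torques, N m; "tool_pos": TCP position; "tool_rot": TCP orientation; "contact_force": force on the tool from outside, world axes, zero at the start; "torque": the same for the moment, N m; "opening": finger opening in m; "grip_force": force on a finger pad.
Only numpy, scipy, OpenCV 4.12 (cv2) and the standard library are available. Lean on these libraries where they do the work, as an engineer would, in place of code of your own. Each camera call takes 0.05 s, during which the arm holds its last target. There are 200 camera calls.

## Working session

There is one attempt and no reset: what is moved stays moved. The work goes in short steps, Python scripts to look and compute and a tool call to move; the robot and the scene stay as the last step left them, time stands still between calls to the robot, and variables do not carry over. Pictures are saved under pics/ and viewed, at most 10 in all, crops included, and the job is handed in when it is done.

Besides the shell and the picture viewer there is one more tool, called after "Call:" as name(argument=value, ...) on one line, values as JSON. move_arm: Moves the arm, as the interface text tells. Shifts and turns lie within -1 to 1; 1 stands for 0.1 m of shift or pi rad of turn. Its arguments: {"type":"object","properties":{"motion":{"type":"array"},"fingers":{"type":"number"},"newtons":{"type":"number"}},"required":["motion"]}

```bash
ls; mkdir -p pics
cat > h.py <<'E'
from cell import robot
import numpy as np, cv2
from scipy.spatial.transform import Rotation as R
def T():
    s=robot.observe(); M=np.eye(4); M[:3,3]=s["tool_pos"]; M[:3,:3]=R.from_euler("xyz",s["tool_rot"]).as_matrix(); return M
def cam(n):
    M=T(); c=robot.read_camera(n)
    E=np.array(c["extrinsics"]) if "extrinsics" in c else M@np.array(c["hand_eye"])
    z=c["range_z"]; h,w=z.shape; f=h/2/np.tan(np.radians(c["vfov"])/2)
    v,u=np.mgrid[:h,:w]
    P=np.stack([(u-c["cx"])/f*z,-(v-c["cy"])/f*z,-z],-1)@E[:3,:3].T+E[:3,3]
    P[z==0]=np.nan
    return c["image"],P,c
def save(n,img): cv2.imwrite("pics/"+n,img[...,::-1])
E
python3 - <<'E'
from h import *
s=robot.observe(); print({k:np.round(v,3) for k,v in s.items()}, robot.pinch_z)
for n in("top","side"):
    i,P,c=cam(n); np.savez(n+".npz",i=i,P=P); save(n+".png",i); print(n,{k:v for k,v in c.items() if k not in("image","range_z")})
E
```

```text
pics
{'time': np.float64(0.0), 'qpos': array([-1.278,  0.343,  1.525,  0.   ,  1.275, -0.146]), 'qvel': array([ 0.001,  0.001, -0.   ,  0.001,  0.001, -0.   ]), 'joint_efforts': array([ -0.   , -43.125, -24.421,   0.072,   0.056,  -0.   ]), 'tool_pos': array([ 0.223, -0.475,  0.226]), 'tool_rot': array([-3.14 , -0.   ,  0.439]), 'contact_force': array([-0.081, -0.821,  0.93 ]), 'torque': array([ 0.003, -0.034,  0.038]), 'grip_force': np.float64(0.0), 'opening': np.float64(0.092)} 0.0188
top {'vfov': 50.100329229702, 'cx': 276.0920562258636, 'cy': 209.2965149916967, 'extrinsics': array([[-1.48840097e-02,  9.97339648e-01, -7.13588973e-02,
         4.64618622e-01],
       [-9.99886845e-01, -1.50018057e-02, -1.11506937e-03,
         3.02197006e-02],
       [-2.18261520e-03,  7.13342259e-02,  9.97450081e-01,
         1.49972478e+00],
       [ 0.00000000e+00,  0.00000000e+00,  0.00000000e+00,
         1.00000000e+00]])}
side {'vfov': 47.315570711066286, 'cx': 273.52479193685815, 'cy': 204.0338110386632, 'extrinsics': array([[-0.84252937,  0.39635826, -0.36475251, -0.0035051 ],
       [-0.53844518, -0.60103662,  0.59061982,  0.92895692],
       [ 0.01486743,  0.69401377,  0.7198082 ,  1.17369945],
       [ 0.        ,  0.        ,  0.        ,  1.        ]])}
```

View pics/top.png

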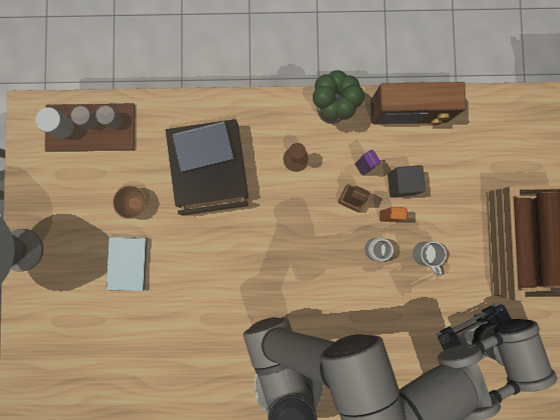

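View pics/side.png

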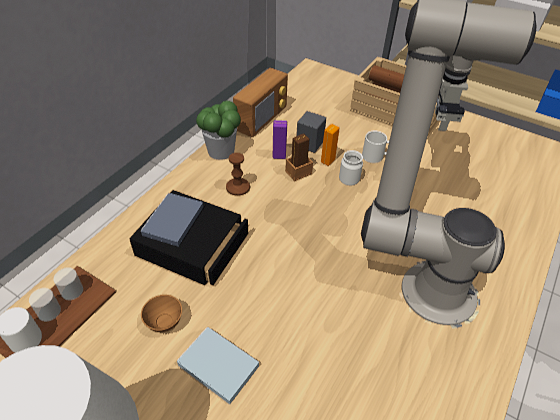

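The top picture shows the chest at about (208,165), its drawer front near (213,208), the stand with the dark brown case at (353,197), purple at (368,160), orange at (395,213), the caddy at (407,180), the jar at (380,250) and the candlestick at (297,155). The side picture agrees with this. Next I measure them.

Run:
```python
from h import *
D=np.load("top.npz"); i,P=D["i"],D["P"]
def rect(m,name):
    p=P[m][:,:2].astype(np.float32); (c,s,a)=cv2.minAreaRect(p*1000); print(name,m.sum(),np.round(c),np.round(s),round(a,1),"zmax",np.nanmax(P[m][:,2]).round(3), "zmed",np.nanmedian(P[m][:,2]).round(3))
def box(u0,u1,v0,v1,z0,z1):
    m=np.zeros(P.shape[:2],bool); m[v0:v1,u0:u1]=1; return m&(P[...,2]>z0)&(P[...,2]<z1)
rect(box(155,260,110,225,.075,.095),"chest top")
rect(box(155,260,110,225,.1,.12),"chest book")
m=box(170,260,195,225,.06,.09); 
rect(box(165,260,190,225,.07,.095),"near front")
# drawer front strip: rows z
for u in(185,200,215,230,242): print(u,[(v,*np.round(P[v,u]*1000).astype(int)) for v in range(194,218,2)])
rect(box(335,375,178,215,.13,.18),"case top")
rect(box(335,375,178,215,.045,.07),"stand rim")
rect(box(376,412,200,228,.12,.2),"orange")
rect(box(355,382,145,178,.12,.2),"purple")
rect(box(388,430,160,200,.1,.13),"caddy")
rect(box(362,400,235,268,.09,.12),"jar")
rect(box(412,450,238,280,.08,.12),"mug")
rect(box(280,312,140,175,.05,.2),"candle")
rect(box(100,155,230,295,.015,.05),"book")
rect(box(105,155,180,222,.04,.08),"bowl")
c=i[175:230,330:450]; save("stand.png",cv2.resize(np.hstack([i[140:230,330:430],i[110:225,155:260][:90,:100]]),None,fx=4,fy=4,interpolation=cv2.INTER_CUBIC))
```

```text
chest top 3744 [707. 252.] [278. 231.] 7.4 zmax 0.095 zmed 0.084
chest book 2054 [766. 259.] [124. 170.] 13.4 zmax 0.117 zmed 0.107
near front 1107 [593. 240.] [232.  76.] 89.3 zmax 0.094 zmed 0.083
185 [(194, np.int64(619), np.int64(320), np.int64(83)), (196, np.int64(612), np.int64(319), np.int64(85)), (198, np.int64(607), np.int64(321), np.int64(80)), (200, np.int64(600), np.int64(320), np.int64(80)), (202, np.int64(593), np.int64(319), np.int64(85)), (204, np.int64(587), np.int64(320), np.int64(80)), (206, np.int64(586), np.int64(333), np.int64(20)), (208, np.int64(579), np.int64(331), np.int64(29)), (210, np.int64(568), np.int64(320), np.int64(83)), (212, np.int64(562), np.int64(321), np.int64(77)), (214, np.int64(558), np.int64(327), np.int64(49)), (216, np.int64(554), np.int64(337), np.int64(-3))]
200 [(194, np.int64(618), np.int64(272), np.int64(86)), (196, np.int64(612), np.int64(272), np.int64(83)), (198, np.int64(606), np.int64(273), np.int64(81)), (200, np.int64(599), np.int64(271), np.int64(88)), (202, np.int64(593), np.int64(272), np.int64(84)), (204, np.int64(592), np.
[... 2085 characters left out ...]
.int64(557), np.int64(145), np.int64(9)), (216, np.int64(551), np.int64(146), np.int64(-1))]
case top 232 [ 603. -221.] [50. 38.] 66.1 zmax 0.167 zmed 0.16
stand rim 150 [ 603. -221.] [77. 65.] 62.7 zmax 0.069 zmed 0.058
orange 238 [ 544. -336.] [51. 39.] 85.2 zmax 0.16 zmed 0.154
purple 241 [ 710. -260.] [51. 39.] 28.0 zmax 0.162 zmed 0.154
caddy 782 [ 651. -386.] [85. 86.] 3.8 zmax 0.129 zmed 0.12
jar 160 [ 435. -295.] [65. 66.] 35.7 zmax 0.112 zmed 0.103
mug 151 [ 418. -457.] [84. 79.] 65.6 zmax 0.097 zmed 0.089
candle 248 [740. -35.] [49. 50.] 88.4 zmax 0.148 zmed 0.139
book 1976 [400. 524.] [123. 172.] 87.1 zmax 0.036 zmed 0.025
bowl 247 [599. 505.] [105. 109.] 0.7 zmax 0.062 zmed 0.051
```

View pics/stand.png

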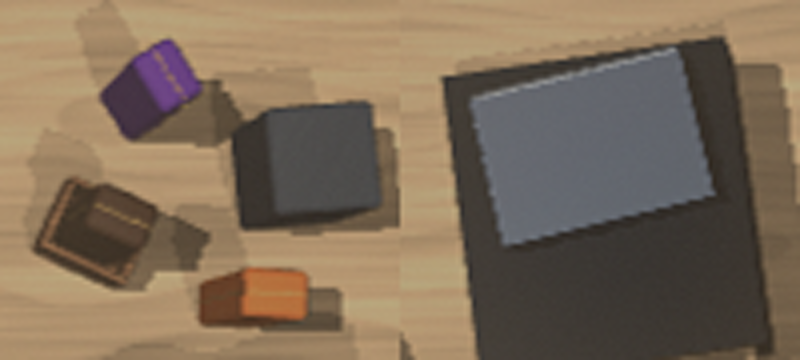

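The stand crop shows the case at crop (110,215), on a stand turned about 25°. From this:
- The chest is at about (0.720, 0.254), yaw about 7.2°.
- The drawer face is at about (0.570, 0.235).
- The case is at (0.603, -0.221).

I move to the drawer front.

```bash
cat >> h.py <<'E'
def go(x,y,z,yaw=None):
    "print the shift/turn in tool units to reach a tool-down pose, yaw in deg"
    M=T(); d=M[:3,:3].T@(np.array([x,y,z])-M[:3,3])*10
    s=robot.observe(); Y=s["tool_rot"][2] if yaw is None else np.radians(yaw)
    r=(R.from_matrix(M[:3,:3]).inv()*R.from_euler("xyz",[np.pi,0,Y])).as_rotvec()/np.pi
    print("d",d.round(3),"r",r.round(3),"now",np.round(M[:3,3],4),"rot",np.degrees(s["tool_rot"]).round(1),"t",round(float(s["time"]),2),"F",np.round(s["contact_force"],1),"open",round(float(s["opening"]),4),"q",np.round(s["qpos"],2))
CO=np.array([.720,.254]); CY=7.2
def ch(x,y=0):
    c,s=np.cos(np.radians(CY)),np.sin(np.radians(CY)); return CO+[c*x-s*y,s*x+c*y]
E
echo
```

Call:
move_arm(motion=[[0.5,-0.46,0,0,0,0],[1,-0.92,0,0,0,0],[1,-0.92,0,0,0,0]], fingers=-1)

```text
time: 0.48
tool_pos: [0.2752, -0.3464, 0.2266]
tool_rot: [-3.14, -0.0, 0.442]
contact_force: [0.4, -0.7, 0.9]
opening: 0.0663
grip_force: 0.0
```

Call:
move_arm(motion=[[0.5,-0.46,0,0,0,0],[1,-0.92,0,0,0,0],[1,-0.92,0,0,0,0]])

```text
time: 0.85
tool_pos: [0.3266, -0.2215, 0.2267]
tool_rot: [-3.141, -0.0, 0.442]
contact_force: [0.3, 0.2, 0.4]
opening: 0.0365
grip_force: 0.0
```

Call:
move_arm(motion=[[0.5,-0.46,0,0,0,0],[1,-0.92,0,0,0,0],[1,-0.92,0,0,0,0]])

```text
time: 1.23
tool_pos: [0.3784, -0.0963, 0.2267]
tool_rot: [3.141, -0.0, 0.443]
contact_force: [-0.1, -0.2, -0.2]
opening: 0.0062
grip_force: 0.0
```

Call:
move_arm(motion=[[0.5,-0.46,0,0,0,0],[1,-0.92,0,0,0,0],[1,-0.92,0,0,0,0]])

```text
time: 1.6
tool_pos: [0.4302, 0.0291, 0.2265]
tool_rot: [3.141, -0.0, 0.442]
contact_force: [0.9, -0.3, 0.7]
opening: 0.0004
grip_force: 0.0
```

Call:
move_arm(motion=[[0.5,-0.46,0,0,0,0.05],[1,-0.92,0,0,0,0.1],[1,-0.92,0,0,0,0.1]])

```text
time: 1.98
tool_pos: [0.4818, 0.154, 0.2262]
tool_rot: [3.141, 0.0, 0.124]
contact_force: [-0.1, -1.2, 0.2]
opening: 0.0007
grip_force: 0.0
```

```bash
python3 -c "
from h import *
go(*ch(-205),.045,7.2)"
```

```text
d [-2.04751e+03  1.94200e+00  1.89400e+00] r [ 0.  0. -0.] now [0.4818 0.154  0.2262] rot [180.    0.    7.1] t 1.98 F [-0.1 -1.2  0.2] open 0.0007 q [ 0.16  0.31  1.58 -0.    1.26  1.6 ]
```

Call:
move_arm(motion=[[0.43,-0.7,0.5,0,0,0],[0.43,-0.7,1,0,0,0],[0.43,-0.7,1,0,0,0]])

```text
time: 2.35
tool_pos: [0.5128, 0.2265, 0.1226]
tool_rot: [3.139, 0.008, 0.126]
contact_force: [-0.0, -0.4, 0.9]
opening: 0.0003
grip_force: 0.0
```

Call:
move_arm(motion=[[0,0,0.4,0,0,0],[0,0,0.8,0,0,0],[0,0,0.8,0,0,0]])

```text
time: 2.72
tool_pos: [0.5134, 0.2259, 0.0457]
tool_rot: [3.14, 0.005, 0.124]
contact_force: [-0.0, 0.4, -0.4]
opening: 0.0004
grip_force: 0.0
```

Call:
move_arm(motion=[[0.15,0,0,0,0,0],[0.3,0,0,0,0,0],[0.36,0,0,0,0,0],[0.42,0,0,0,0,0],[0.46,0,0,0,0,0],[0.5,0,0,0,0,0]])

```text
time: 3.48
tool_pos: [0.5628, 0.2343, 0.0468]
tool_rot: [3.141, 0.003, 0.125]
contact_force: [-5.1, -1.1, 2.9]
opening: 0.0003
grip_force: 2.5
```

```bash
python3 -c "
from h import *
go(*ch(-.151),.045,7.2)"
```

```text
d [0.074 0.002 0.018] r [ 0.     0.001 -0.   ] now [0.5628 0.2343 0.0468] rot [1.8e+02 1.0e-01 7.2e+00] t 3.48 F [-5.1 -1.1  2.9] open 0.0003 q [ 0.27  0.68  1.49 -0.    0.98  1.71]
```

Call:
move_arm(motion=[[0.03,0,0,0,0,0],[0.06,0,0,0,0,0],[0.08,0,0,0,0,0]])

```text
time: 3.85
tool_pos: [0.5711, 0.2355, 0.0466]
tool_rot: [3.141, 0.002, 0.125]
contact_force: [-4.5, -1.9, 3.5]
opening: 0.0003
grip_force: 2.5
```

Call:
move_arm(motion=[[0.02,0,0,0,0,0],[0.03,0,0,0,0,0]])

```text
time: 4.1
tool_pos: [0.5726, 0.2357, 0.0466]
tool_rot: [3.141, 0.005, 0.125]
contact_force: [-11.8, -3.7, 9.9]
opening: 0.0005
grip_force: 6.1
```

Call:
move_arm(motion=[[0.03,0,0,0,0,0],[0.03,0,0,0,0,0]])

```text
time: 4.35
tool_pos: [0.5726, 0.2356, 0.0466]
tool_rot: [3.14, 0.012, 0.126]
contact_force: [-20.6, -5.8, 16.1]
opening: 0.0004
grip_force: 10.7
```

Call:
move_arm(motion=[[-0.6,0,0,0,0,0],[-1,0,-0.4,0,0,0],[-1,0,-1,0,0,0],[-1,0,-1,0,0,0]])

```text
time: 4.85
tool_pos: [0.4816, 0.2251, 0.1516]
tool_rot: [-3.14, -0.011, 0.125]
contact_force: [-0.3, 0.6, -0.4]
opening: 0.0002
grip_force: 0.0
```

```bash
python3 -c "
from h import *
go(*ch(-.151),.045,7.2)"
```

```text
d [0.879 0.013 1.076] r [-0.001 -0.004 -0.   ] now [0.4816 0.2251 0.1516] rot [-179.9   -0.7    7.2] t 4.85 F [-0.3  0.6 -0.4] open 0.0002 q [ 0.29  0.42  1.63 -0.    1.08  1.74]
```

Call:
move_arm(motion=[[0.08,0.5,-0.3,0,0,0],[0.16,1,-0.5,0,0,0]], fingers=1)

```text
time: 5.1
tool_pos: [0.5078, 0.1261, 0.1973]
tool_rot: [3.141, -0.002, 0.127]
contact_force: [1.0, -0.3, -0.2]
opening: 0.0162
grip_force: 0.0
```

Call:
move_arm(motion=[[0.08,0.5,-0.3,0,0,0],[0.16,1,-0.5,0,0,0]])

```text
time: 5.35
tool_pos: [0.5362, 0.0278, 0.2474]
tool_rot: [3.141, -0.002, 0.125]
contact_force: [0.5, -0.3, -0.4]
opening: 0.0357
grip_force: 0.0
```

Call:
move_arm(motion=[[0.08,0.5,0,0,0,-0.06],[0.16,1,0,0,0,-0.12],[0.16,1,0,0,0,-0.18],[0.16,1,0,0,0,-0.24],[0.16,1,0,0,0,-0.3],[0.16,1,0,0,0,-0.36],[0.16,1,0,0,0,-0.41],[0.16,1,0,0,0,-0.41]])

```text
time: 6.35
tool_pos: [0.5638, -0.0679, 0.2459]
tool_rot: [-3.141, 0.0, 1.411]
contact_force: [-0.3, 0.2, -0.0]
opening: 0.0917
grip_force: 0.0
```

```bash
python3 -c "
from h import *
go(.603,-.221,.25,156)
i,P,c=cam('top');save('t2.png',cv2.resize(i[130:290,140:420],None,fx=2.8,fy=2.8))"
```

```text
d [-1.449  0.631 -0.041] r [-0.    -0.    -0.417] now [ 0.5638 -0.0679  0.2459] rot [-180.     0.    80.9] t 6.35 F [-0.3  0.2 -0. ] open 0.0917 q [-0.25  0.41  1.37 -0.    1.36 -0.1 ]
```

View pics/t2.png

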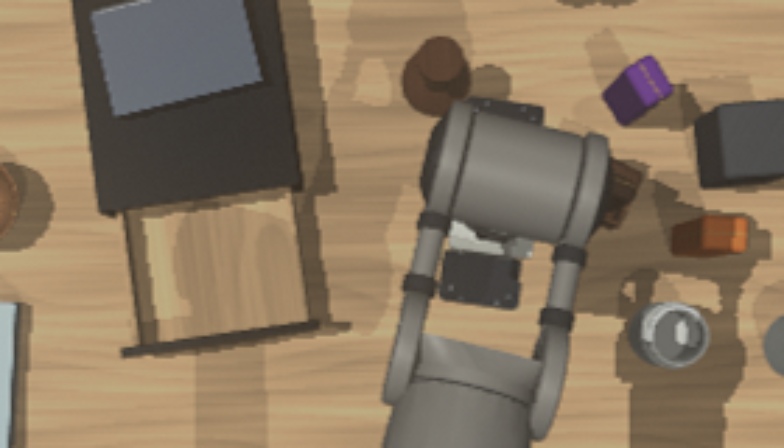

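The picture shows the drawer standing open, its front at crop rows 320–352, and the gripper body long along the tool's y. I go above the case.

Call:
move_arm(motion=[[-0.5,0.32,0,0,0,-0.06],[-1,0.63,0,0,0,-0.12],[-1,0.63,0,0,0,-0.18],[-1,0.63,0,0,0,-0.24],[-1,0.63,0,0,0,-0.3],[-1,0.63,0,0,0,-0.36],[-1,0.63,0,0,0,-0.417],[-1,0.63,0,0,0,-0.417]])

```text
time: 7.4
tool_pos: [0.61, -0.1766, 0.2463]
tool_rot: [-3.142, -0.0, 2.719]
contact_force: [-0.1, 0.3, -0.3]
opening: 0.092
grip_force: 0.0
```

```bash
cat > look.py <<'E'
from h import *
go(.603,-.221,.25,156)
i,P,c=cam("wrist"); save("w1.png",i); np.savez("w.npz",i=i,P=P)
near=np.hypot(P[...,0]-.603,P[...,1]+.221)<.05
for z0,z1,n in((.14,.18,"case"),(.05,.066,"rim")):
    m=near&(P[...,2]>z0)&(P[...,2]<z1); print(n,m.sum(),cv2.minAreaRect((P[m][:,:2]*1000).astype(np.float32)) if m.sum()>10 else 0, np.nanmedian(P[m][:,2]))
E
python3 look.py
```

```text
d [-0.118 -0.434 -0.037] r [-0.    -0.    -0.001] now [ 0.61   -0.1766  0.2463] rot [-180.    -0.   155.8] t 7.4 F [-0.1  0.3 -0.3] open 0.092 q [-0.4   0.54  1.16 -0.    1.45 -1.55]
case 3061 ((602.1543579101562, -217.5377960205078), (50.48319625854492, 36.64912414550781), 65.53388214111328) 0.15975854999802744
rim 1119 ((603.2872314453125, -217.96194458007812), (75.90907287597656, 64.9267578125), 63.5465202331543) 0.05886845058261442
```

View pics/w1.png

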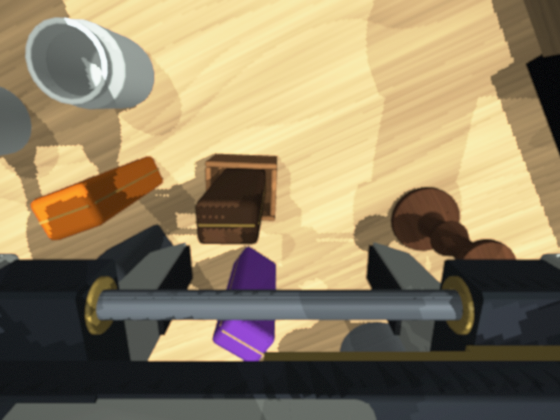

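The wrist picture shows the brown case at (230,210), with orange to its left at (100,195) and purple at (247,305), both clear of the fingers. I centre, descend, grip and lift.

Call:
move_arm(motion=[[-0.1,-0.41,0,0,0,0],[-0.1,-0.41,0,0,0,0],[-0.1,-0.41,0.4,0,0,0],[-0.1,-0.41,0.7,0,0,0],[-0.1,-0.41,0.7,0,0,0]], newtons=20)

```text
time: 8.07
tool_pos: [0.6012, -0.2168, 0.1743]
tool_rot: [3.141, -0.005, 2.72]
contact_force: [-0.1, 0.5, 0.3]
opening: 0.0916
grip_force: 0.0
```

Call:
move_arm(motion=[[0,0,0.4,0,0,0],[0,0,0.57,0,0,0],[0,0,0.57,0,0,0]])

```text
time: 8.45
tool_pos: [0.6023, -0.2177, 0.1196]
tool_rot: [3.142, -0.001, 2.722]
contact_force: [0.1, -0.5, 0.7]
opening: 0.0917
grip_force: 0.0
```

```bash
python3 -c "
from h import *
go(.6025,-.2185,.118,155.6)"
```

```text
d [-0.005 -0.006  0.016] r [ 0.    -0.     0.002] now [ 0.6023 -0.2177  0.1196] rot [ 1.80e+02 -1.00e-01  1.56e+02] t 8.45 F [ 0.1 -0.5  0.7] open 0.0917 q [-0.47  0.64  1.32  0.    1.17 -1.62]
```

Call:
move_arm(motion=[[0,0,0,0,0,0],[0,0,0,0,0,0],[0,0,0,0,0,0],[0,0,0,0,0,0],[0,0,0,0,0,0],[0,0,0,0,0,0]], fingers=-1)

```text
time: 9.2
tool_pos: [0.6024, -0.2181, 0.1199]
tool_rot: [-3.141, 0.0, 2.723]
contact_force: [0.4, 0.1, 0.7]
opening: 0.05
grip_force: 19.9
```

Call:
move_arm(motion=[[0,0,-0.2,0,0,0],[0,0,-0.5,0,0,0],[0,0,-0.9,0,0,0],[0,0,-1,0,0,0],[0,0,-1,0,0,0]])

```text
time: 9.82
tool_pos: [0.6022, -0.2179, 0.2192]
tool_rot: [-3.142, -0.0, 2.723]
contact_force: [-0.2, 0.3, -2.2]
opening: 0.0501
grip_force: 19.9
```

Call:
move_arm(motion=[[0.3,0.06,0,0,0,0],[0.7,0.14,0,0,0,0.05],[1,0.2,0,0,0,0.1],[1,0.2,0,0,0,0.15],[1,0.2,0,0,0,0.2],[1,0.2,0,0,0,0.25],[1,0.2,0,0,0,0.3],[1,0.2,0,0,0,0.327],[1,0.2,0,0,0,0.327]])

```text
time: 10.95
tool_pos: [0.5183, -0.1587, 0.2178]
tool_rot: [-3.139, -0.002, 1.696]
contact_force: [-0.1, 1.0, -1.7]
opening: 0.0503
grip_force: 20.0
```

```bash
python3 -c "
from h import *
go(.48,-.13,.122,97.2)"
```

```text
d [ 0.331 -0.341  0.959] r [-0.001 -0.001 -0.   ] now [ 0.5183 -0.1587  0.2178] rot [-1.798e+02 -1.000e-01  9.720e+01] t 10.95 F [-0.1  1.  -1.7] open 0.0503 q [-0.44  0.38  1.49 -0.    1.27 -0.56]
```

Call:
move_arm(motion=[[0.33,-0.34,0.2,0,0,0],[0.33,-0.34,0.5,0,0,0],[0.33,-0.34,0.8,0,0,0],[0.33,-0.34,0.95,0,0,0],[0.33,-0.34,0.95,0,0,0]])

```text
time: 11.58
tool_pos: [0.48, -0.13, 0.1229]
tool_rot: [-3.138, -0.002, 1.697]
contact_force: [-0.1, 0.0, -2.4]
opening: 0.05
grip_force: 20.0
```

Call:
move_arm(motion=[[0,0,0.03,0,0,0],[0,0,0.06,0,0,0],[0,0,0.08,0,0,0],[0,0,0.08,0,0,0]])

```text
time: 12.08
tool_pos: [0.4813, -0.1305, 0.1167]
tool_rot: [3.142, 0.0, 1.696]
contact_force: [-0.5, 0.8, -1.8]
opening: 0.0499
grip_force: 20.0
```

Call:
move_arm(motion=[[0,0,0.02,0,0,0],[0,0,0.03,0,0,0],[0,0,0.03,0,0,0]])

```text
time: 12.45
tool_pos: [0.4813, -0.1306, 0.1139]
tool_rot: [3.141, 0.0, 1.695]
contact_force: [-0.6, 0.3, 1.1]
opening: 0.0499
grip_force: 20.0
```

Call:
move_arm(motion=[[0,0,0.015,0,0,0],[0,0,0.015,0,0,0]])

```text
time: 12.7
tool_pos: [0.4815, -0.1311, 0.1138]
tool_rot: [3.141, 0.002, 1.696]
contact_force: [-3.6, 0.4, 12.7]
opening: 0.0495
grip_force: 20.0
```

It is standing on the table. I release it, rise, close the fingers and come down behind it (tool -x).

Call:
move_arm(motion=[[0,0,-0.015,0,0,0],[0,0,-0.015,0,0,0],[0,0,-0.015,0,0,0],[0,0,-0.015,0,0,0],[0,0,-0.015,0,0,0],[0,0,-0.015,0,0,0]], fingers=1)

```text
time: 13.45
tool_pos: [0.4813, -0.1305, 0.1137]
tool_rot: [-3.142, 0.0, 1.695]
contact_force: [0.4, -0.1, 0.6]
opening: 0.092
grip_force: 0.0
```

Call:
move_arm(motion=[[0,0,-0.2,0,0,0],[0,0,-0.5,0,0,0],[0,0,-0.75,0,0,0],[0,0,-0.75,0,0,0]])

```text
time: 13.95
tool_pos: [0.4823, -0.131, 0.1903]
tool_rot: [3.138, 0.002, 1.695]
contact_force: [-0.8, -0.4, -0.6]
opening: 0.0919
grip_force: 0.0
```

Call:
move_arm(motion=[[-0.3,0,0,0,0,0],[-0.6,0,0,0,0,0],[-0.6,0,0,0,0,0],[-0.6,0,0,0,0,0],[-0.6,0,0,0,0,0],[-0.6,0,0,0,0,0]], fingers=-1)

```text
time: 14.7
tool_pos: [0.4887, -0.1894, 0.1887]
tool_rot: [-3.142, -0.0, 1.696]
contact_force: [0.4, 0.3, 0.3]
opening: 0.0363
grip_force: 0.0
```

```bash
python3 -c "
from h import *
go(.48,-.13,.122,97.2)
i,P,c=cam('side')
m=(abs(P[...,0]-.48)<.06)&(abs(P[...,1]+.13)<.1)&(P[...,2]>.02)&(P[...,2]<.17)&(i.max(-1)<110)
m[:, :]&=(P[...,2]<.17); vs,us=np.nonzero(m); print(m.sum(), vs.min(),vs.max(),us.min(),us.max(), P[m].min(0),P[m].max(0))
mm=m&(P[...,2]>.145);print(P[mm].mean(0),mm.sum())"
```

```text
d [ 0.6   -0.012  0.667] r [-0. -0. -0.] now [ 0.4887 -0.1894  0.1887] rot [-180.    -0.    97.2] t 14.7 F [0.4 0.3 0.3] open 0.0363 q [-0.52  0.37  1.59  0.    1.18 -0.64]
544 162 201 309 328 [ 0.4527733  -0.14951833  0.02121812] [ 0.50304847 -0.10515185  0.15856437]
[ 0.47764452 -0.1248657   0.15163483] 98
```

The case is standing upright at (0.478,-0.125). I push near its top.

Call:
move_arm(motion=[[0,0,0.3,0,0,0],[0,0,0.53,0,0,0],[0,0,0.53,0,0,0],[0.2,0,0.53,0,0,0],[0.3,0,0.53,0,0,0],[0.4,0,0.53,0,0,0],[0.5,0,0.53,0,0,0],[0.6,0,0.53,0,0,0],[0.7,0,0.53,0,0,0],[0.75,0,0.53,0,0,0]])

```text
time: 16.0
tool_pos: [0.4793, -0.115, 0.1357]
tool_rot: [-3.141, -0.0, 1.696]
contact_force: [0.5, 0.6, 0.8]
opening: 0.0003
grip_force: 0.0
```

Call:
move_arm(motion=[[0,0,0,0,0,0],[0.1,0,-0.5,0,0,0],[0.3,0,-1,0,0,0],[0.3,0,-1,0,0,0]], fingers=1)

```text
time: 16.5
tool_pos: [0.4776, -0.0859, 0.2395]
tool_rot: [3.134, 0.004, 1.696]
contact_force: [0.8, -0.3, -0.4]
opening: 0.0356
grip_force: 0.0
```

```bash
cat > look2.py <<'E'
from h import *
i,P,c=cam("wrist"); save("w2.png",i)
m=(abs(P[...,0]-.48)<.13)&(abs(P[...,1]+.06)<.2)&(P[...,2]>.025)&(P[...,2]<.06)&(i.max(-1)<130)
m=cv2.morphologyEx(m.astype(np.uint8),cv2.MORPH_OPEN,np.ones((5,5)))>0
n,l,st,_=cv2.connectedComponentsWithStats(m.astype(np.uint8)); 
for k in range(1,n):
    if st[k,4]>300:
        q=P[l==k]; r=cv2.minAreaRect((q[:,:2]*1000).astype(np.float32)); print(st[k],np.round(r[0],1),np.round(r[1],1),round(r[2],1),"z",np.percentile(q[:,2],[5,50,95]).round(4))
go(.48,-.03,.2,97.2)
E
python3 look2.py
```

```text
[ 252   48   49  149 6732] [468.5 -31.2] [ 48.8 154.1] 7.0 z [0.035  0.0372 0.0386]
d [0.552 0.104 0.37 ] r [ 0.001  0.001 -0.   ] now [ 0.4765 -0.086   0.2371] rot [1.798e+02 1.000e-01 9.720e+01] t 16.55 F [ 0.3 -0.4 -0.3] open 0.0398 q [-0.34  0.26  1.62 -0.    1.26 -0.46]
```

View pics/w2.png

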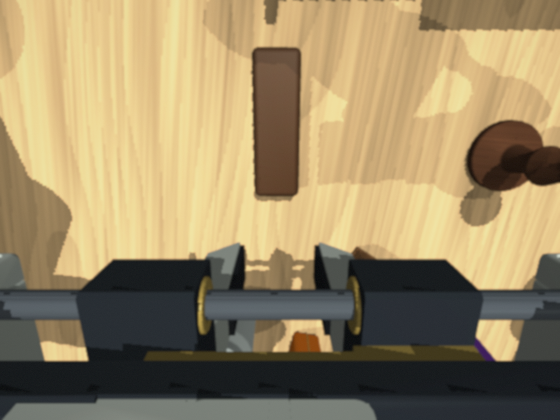

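The case lies on its broad side at (276,120) in the picture. Its centre is (0.4685,-0.031), and it is aligned with the tool. I grip it across the middle.

Call:
move_arm(motion=[[0.3,0,0.2,0,0,0],[0.56,-0.01,0.6,0,0,0],[0.56,-0.01,1,0,0,0],[0.56,-0.01,1,0,0,0]])

```text
time: 17.05
tool_pos: [0.4651, -0.0301, 0.1324]
tool_rot: [-3.133, -0.003, 1.695]
contact_force: [0.5, -0.5, 0.4]
opening: 0.0798
grip_force: 0.0
```

Call:
move_arm(motion=[[0,0,0.3,0,0,0],[0,0,0.6,0,0,0],[0,0,0.8,0,0,0],[0,0,0.8,0,0,0]])

```text
time: 17.55
tool_pos: [0.4675, -0.031, 0.0554]
tool_rot: [-3.14, -0.001, 1.695]
contact_force: [-0.8, -0.7, 0.3]
opening: 0.0917
grip_force: 0.0
```

```bash
python3 -c "
from h import *
go(.4685,-.031,.011,97.1)"
```

```text
d [-0.002  0.011  0.444] r [-0.001 -0.    -0.   ] now [ 0.4675 -0.031   0.0554] rot [-179.9   -0.    97.1] t 17.55 F [-0.8 -0.7  0.3] open 0.0917 q [-0.23  0.47  1.89 -0.    0.79 -0.35]
```

Call:
move_arm(motion=[[0,0.01,0.2,0,0,0],[0,0.01,0.38,0,0,0],[0,0.01,0.44,0,0,0],[0,0.01,0.44,0,0,0]])

```text
time: 18.05
tool_pos: [0.4693, -0.0306, 0.0124]
tool_rot: [3.141, 0.0, 1.695]
contact_force: [-0.1, 0.2, 0.3]
opening: 0.0915
grip_force: 0.0
```

Call:
move_arm(motion=[[0,0,0,0,0,0],[0,0,0,0,0,0],[0,0,0,0,0,0],[0,0,0,0,0,0],[0,0,0,0,0,0],[0,0,0,0,0,0]], fingers=-1)

```text
time: 18.8
tool_pos: [0.4688, -0.0303, 0.0118]
tool_rot: [3.142, 0.0, 1.695]
contact_force: [-1.3, -0.2, 0.1]
opening: 0.0499
grip_force: 20.0
```

Call:
move_arm(motion=[[0,0,-0.2,0,0,0],[0,0,-0.6,0,0,0],[0,0,-1,0,0,0],[0,0,-1,0,0,0]])

```text
time: 19.3
tool_pos: [0.4704, -0.0307, 0.1141]
tool_rot: [3.136, 0.002, 1.696]
contact_force: [-0.1, 0.4, -2.4]
opening: 0.0501
grip_force: 20.0
```

```bash
python3 -c "
from h import *
go(*ch(-.219),.14,97.2)
i,P,c=cam('top'); np.savez('t3.npz',i=i,P=P)
m=np.zeros(P.shape[:2],bool); m[195:270,160:280]=1
for z0,z1 in((.07,.09),(.045,.058),(.01,.022)):
  k=m&(P[...,2]>z0)&(P[...,2]<z1)&(P[...,0]<.57)&(P[...,1]>.09); r=cv2.minAreaRect((P[k][:,:2]*1000).astype(np.float32)); print(z0,k.sum(),r)
print(ch(-.285),ch(-.219))"
```

```text
d [ 2.512  0.642 -0.261] r [ 0.002  0.001 -0.   ] now [ 0.4704 -0.0307  0.1141] rot [1.797e+02 1.000e-01 9.710e+01] t 19.3 F [-0.1  0.4 -2.4] open 0.0501 q [-0.23  0.37  1.83 -0.    0.93 -0.35]
0.07 267 ((438.030517578125, 215.44224548339844), (11.905862808227539, 219.64405822753906), 7.424262523651123)
0.045 162 ((511.926513671875, 221.68466186523438), (136.24502563476562, 212.3246307373047), 7.134965419769287)
0.01 2068 ((484.9037780761719, 215.32325744628906), (199.25888061523438, 206.27789306640625), 7.991945266723633)
[0.43724731 0.21828003] [0.50272688 0.22655202]
```

Call:
move_arm(motion=[[0.3,0.2,-0.1,0,0,0],[0.7,0.5,-0.26,0,0,0],[1,0.64,-0.26,0,0,0]])

```text
time: 19.73
tool_pos: [0.5206, 0.0783, 0.1369]
tool_rot: [-3.141, -0.0, 1.696]
contact_force: [0.2, -0.8, -2.7]
opening: 0.05
grip_force: 20.0
```

Call:
move_arm(motion=[[0.5,0,0,0,0,0],[1,0,0,0,0,0]])

```text
time: 19.98
tool_pos: [0.5062, 0.1772, 0.1354]
tool_rot: [-3.138, 0.0, 1.695]
contact_force: [1.3, 0.1, -1.7]
opening: 0.0499
grip_force: 20.0
```

Call:
move_arm(motion=[[0.3,0,0,0,0,0],[0.49,0,0,0,0,0],[0.49,0,0,0,0,0],[0.49,0,0,0,0,0]])

```text
time: 20.48
tool_pos: [0.5013, 0.2237, 0.1371]
tool_rot: [-3.141, 0.001, 1.695]
contact_force: [1.0, 0.2, -1.6]
opening: 0.0497
grip_force: 20.0
```

```bash
python3 -c "
from h import *
go(.503,.224,.035,97.2)"
```

```text
d [1.000e-03 1.900e-02 1.021e+00] r [-0.     0.    -0.001] now [0.5013 0.2237 0.1371] rot [-179.9    0.    97.1] t 20.48 F [ 1.   0.2 -1.6] open 0.0497 q [ 0.28  0.47  1.59 -0.    1.09  0.16]
```

Call:
move_arm(motion=[[0,0,0.3,0,0,0],[0,0,0.6,0,0,0],[0,0,0.9,0,0,0],[0,0,0.98,0,0,0],[0,0,0.98,0,0,0]])

```text
time: 21.1
tool_pos: [0.5016, 0.224, 0.0398]
tool_rot: [-3.141, 0.0, 1.694]
contact_force: [0.2, -0.5, -2.2]
opening: 0.0496
grip_force: 20.0
```

Call:
move_arm(motion=[[0,0,0.04,0,0,0],[0,0,0.07,0,0,0],[0,0,0.09,0,0,0],[0,0,0.09,0,0,0]])

```text
time: 21.6
tool_pos: [0.5013, 0.2247, 0.0307]
tool_rot: [-3.142, 0.0, 1.696]
contact_force: [-0.7, -1.4, -2.2]
opening: 0.05
grip_force: 20.0
```

Call:
move_arm(motion=[[0,0,0.015,0,0,0],[0,0,0.03,0,0,0],[0,0,0.03,0,0,0]])

```text
time: 21.98
tool_pos: [0.5014, 0.2247, 0.0278]
tool_rot: [3.141, 0.0, 1.696]
contact_force: [-0.5, -0.9, -0.3]
opening: 0.0497
grip_force: 20.0
```

Call:
move_arm(motion=[[0,0,0,0,0,0],[0,0,0,0,0,0],[0,0,0,0,0,0],[0,0,0,0,0,0]], fingers=0.39)

```text
time: 22.48
tool_pos: [0.5013, 0.2247, 0.0277]
tool_rot: [3.142, 0.0, 1.695]
contact_force: [-0.1, -1.0, 0.7]
opening: 0.0639
grip_force: 0.0
```

Call:
move_arm(motion=[[0,0,-0.2,0,0,0],[0,0,-0.5,0,0,0],[0,0,-1,0,0,0],[0,0,-1,0,0,0]])

```text
time: 22.98
tool_pos: [0.5036, 0.2254, 0.1315]
tool_rot: [3.134, -0.001, 1.695]
contact_force: [0.9, -1.5, 0.3]
opening: 0.0638
grip_force: 0.0
```

```bash
python3 -c "
from h import *
go(*ch(-.345),.045,7.2)
i,P,c=cam('side'); save('s2.png',cv2.resize(i[150:330,100:340],None,fx=3,fy=3))"
```

```text
d [ 0.01  -1.274  0.855] r [ 0.002 -0.002  0.5  ] now [0.5036 0.2254 0.1315] rot [ 1.795e+02 -1.000e-01  9.710e+01] t 22.98 F [ 0.9 -1.5  0.3] open 0.0638 q [ 0.28  0.48  1.59 -0.    1.06  0.16]
```

View pics/s2.png

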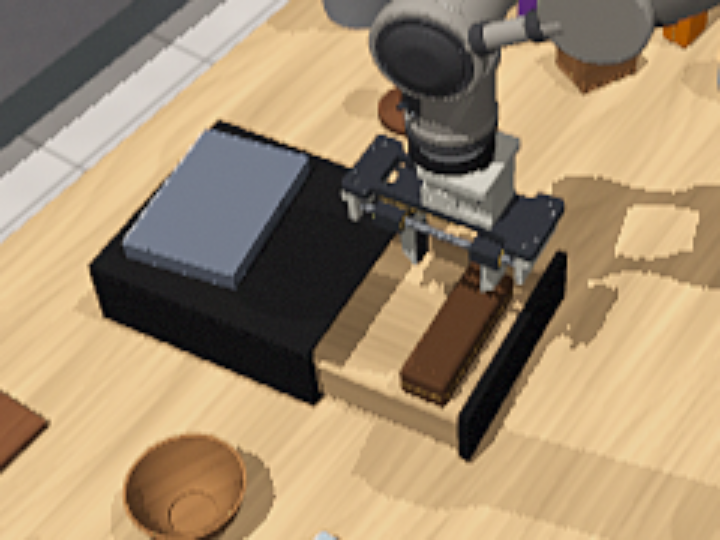

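The picture shows the case lying flat in the drawer, around crop (460,335). I go in front of the drawer and turn the tool for pressing.

Call:
move_arm(motion=[[0,-0.5,-0.1,0,0,0],[0,-1,-0.1,0,0,0.06],[0,-1,-0.1,0,0,0.12],[0,-1,-0.1,0,0,0.18],[0,-1,-0.1,0,0,0.24],[0,-1,-0.1,0,0,0.3],[0,-1,-0.1,0,0,0.36],[0,-1,-0.1,0,0,0.42],[0,-1,-0.1,0,0,0.48],[0,-1,-0.1,0,0,0.5],[0,-1,-0.1,0,0,0.5]], fingers=-1)

```text
time: 24.4
tool_pos: [0.4013, 0.212, 0.1365]
tool_rot: [3.141, 0.002, 0.125]
contact_force: [-0.1, -0.7, 0.0]
opening: 0.0002
grip_force: 0.0
```

```bash
python3 -c "
from h import *
go(*ch(-.338),.045,7.2)"
```

```text
d [-0.163 -0.018  0.916] r [ 0.     0.001 -0.   ] now [0.4013 0.212  0.1365] rot [1.8e+02 1.0e-01 7.2e+00] t 24.4 F [-0.1 -0.7  0. ] open 0.0002 q [ 0.32  0.32  1.84 -0.    0.99  1.76]
```

Call:
move_arm(motion=[[-0.16,0,0,0,0,0],[-0.16,0,0.4,0,0,0],[-0.16,0,0.92,0,0,0],[-0.16,0,0.92,0,0,0]])

```text
time: 24.9
tool_pos: [0.3831, 0.2092, 0.0428]
tool_rot: [3.14, 0.009, 0.126]
contact_force: [0.0, -0.4, 0.9]
opening: 0.0006
grip_force: 0.0
```

Call:
move_arm(motion=[[0.15,0,0,0,0,0],[0.27,0,0,0,0,0],[0.36,0,0,0,0,0],[0.46,0,0,0,0,0],[0.57,0,0,0,0,0],[0.68,0,0,0,0,0],[0.79,0,0,0,0,0],[0.9,0,0,0,0,0]])

```text
time: 25.9
tool_pos: [0.475, 0.2215, 0.046]
tool_rot: [3.142, 0.002, 0.125]
contact_force: [-5.7, -0.2, 4.9]
opening: 0.0006
grip_force: 2.8
```

Call:
move_arm(motion=[[0.11,0,0,0,0,0],[0.22,0,0,0,0,0],[0.33,0,0,0,0,0],[0.44,0,0,0,0,0],[0.55,0,0,0,0,0],[0.65,0,0,0,0,0],[0.75,0,0,0,0,0],[0.8,0,0,0,0,0]])

```text
time: 26.9
tool_pos: [0.5546, 0.2317, 0.0459]
tool_rot: [-3.141, 0.001, 0.125]
contact_force: [-5.5, 1.5, 2.9]
opening: 0.0007
grip_force: 2.6
```

```bash
python3 -c "
from h import *
go(.5726,.2356,.0466,7.2)"
```

```text
d [ 0.184 -0.016 -0.007] r [-0.  0. -0.] now [0.5546 0.2317 0.0459] rot [-1.8e+02  1.0e-01  7.2e+00] t 26.9 F [-5.5  1.5  2.9] open 0.0007 q [0.27 0.67 1.52 0.   0.96 1.71]
```

Call:
move_arm(motion=[[0.06,0,0,0,0,0],[0.11,0,0,0,0,0],[0.15,0,0,0,0,0],[0.18,0,0,0,0,0],[0.2,0,0,0,0,0],[0.21,0,0,0,0,0],[0.21,0,0,0,0,0]])

```text
time: 27.78
tool_pos: [0.5701, 0.2337, 0.0459]
tool_rot: [3.141, 0.012, 0.126]
contact_force: [-22.1, -2.0, 15.6]
opening: 0.0004
grip_force: 11.4
```

Call:
move_arm(motion=[[0.015,0,0,0,0,0],[0.025,0,0,0,0,0],[0.025,0,0,0,0,0]])

```text
time: 28.15
tool_pos: [0.5708, 0.2338, 0.0459]
tool_rot: [3.14, 0.016, 0.126]
contact_force: [-28.2, -3.9, 20.5]
opening: 0.0008
grip_force: 14.6
```

Call:
move_arm(motion=[[-0.1,0,0,0,0,0],[-0.3,0,0,0,0,0],[-0.6,0,0,0,0,0],[-1,0,0,0,0,0],[-1,0,0,0,0,0],[-1,0,0,0,0,0]])

```text
time: 28.9
tool_pos: [0.4807, 0.2221, 0.0463]
tool_rot: [-3.141, -0.003, 0.125]
contact_force: [0.6, 1.4, 0.7]
opening: 0.0006
grip_force: 0.0
```

```bash
cat > look3.py <<'E'
from h import *
go(*ch(-.165),.045,7.2)
i,P,c=cam("top"); P0=np.load("top.npz")["P"]; i0=np.load("top.npz")["i"]
# drawer-front strip x position before/now, at chosen columns
for u in(185,192,230,236,242):
    f=lambda P:[round(float(P[v,u,0]*1000)) for v in range(198,240) if P[v,u,2]>.07 and P[v,u,2]<.1]
    print(u,"before",f(P0),"now",f(P))
save("t4.png",i)
E
python3 look3.py
```

```text
d [ 0.764 -0.017  0.015] r [-0.    -0.001 -0.   ] now [0.4807 0.2221 0.0463] rot [-180.    -0.2    7.1] t 28.9 F [0.6 1.4 0.7] open 0.0006 q [ 0.29  0.56  1.73 -0.    0.84  1.73]
185 before [607, 603, 600, 597, 593, 590, 587, 568, 565, 562, 559] now [606, 603, 600, 596, 593, 590, 587, 568, 565, 562, 559]
192 before [606, 603, 599, 596, 593, 590, 571, 568, 565, 562] now [606, 602, 599, 596, 593, 590, 571, 568, 565, 562]
230 before [605, 589, 585, 582, 579, 576] now [605, 589, 585, 582, 579]
236 before [591, 588, 585, 582] now [591, 588, 585, 581, 579]
242 before [591, 587, 584, 582] now [588, 584, 582]
```

View pics/t4.png

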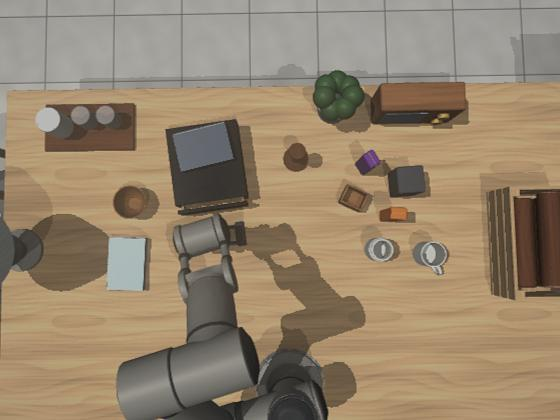

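The picture shows the drawer front back where it was when shut, and the other things in place. I move clear and check again that the latch holds.

Call:
move_arm(motion=[[-0.3,0,-0.4,0,0,0],[-0.5,0,-1,0,0,0],[-0.5,0,-1,0,0,0],[-0.5,0,-1,0,0,0],[-0.5,0,-1,0,0,0],[-0.5,0,-1,0,0,0],[-0.5,0,-1,0,0,0],[-0.5,0,-1,0,0,0]])

```text
time: 29.95
tool_pos: [0.4293, 0.2157, 0.1454]
tool_rot: [3.141, 0.001, 0.125]
contact_force: [0.4, -0.2, -0.2]
opening: 0.0004
grip_force: 0.0
```

```bash
python3 look3.py
python3 - <<'E'
from h import *
i,P,c=cam("top"); P0=np.load("top.npz")["P"]
def ctr(P,u0,u1,v0,v1,z0,z1):
    q=P[v0:v1,u0:u1]; q=q[(q[...,2]>z0)&(q[...,2]<z1)]; return np.round(cv2.minAreaRect((q[:,:2]*1000).astype(np.float32))[0])
for a in((376,412,200,228,.12,.2),(355,382,145,178,.12,.2),(388,430,160,200,.1,.13),(362,400,235,268,.09,.12),(412,450,238,280,.08,.12),(280,312,140,175,.05,.2),(100,155,230,295,.015,.05),(105,155,180,222,.04,.08)): print(ctr(P0,*a),ctr(P,*a))
E
```

```text
d [ 1.282 -0.018  1.003] r [ 0.  0. -0.] now [0.4293 0.2157 0.1454] rot [180.    0.    7.1] t 29.95 F [ 0.4 -0.2 -0.2] open 0.0004 q [ 0.31  0.35  1.76 -0.    1.03  1.75]
185 before [607, 603, 600, 597, 593, 590, 587, 568, 565, 562, 559] now [607, 603, 599, 597, 593, 590, 587, 569, 565, 562, 559]
192 before [606, 603, 599, 596, 593, 590, 571, 568, 565, 562] now [606, 603, 600, 596, 593, 590, 571, 568, 565, 561]
230 before [605, 589, 585, 582, 579, 576] now [604, 588, 585, 582, 579]
236 before [591, 588, 585, 582] now [591, 588, 585, 582]
242 before [591, 587, 584, 582] now [591, 588, 584, 582]
[ 544. -336.] [ 544. -336.]
[ 710. -260.] [ 710. -259.]
[ 651. -386.] [ 650. -386.]
[ 435. -295.] [ 435. -295.]
[ 418. -457.] [ 418. -458.]
[740. -35.] [741. -35.]
[400. 524.] [400. 524.]
[599. 505.] [599. 506.]
```

The drawer stays shut under its spring, and nothing else has moved. I hand the job in.

```bash
python3 -c "
from h import *
print(robot.hand_in())"
```

```text
the job is handed in; nothing more can be done
None
```

The glasses case is lying flat in the drawer and the drawer is latched shut; the other things haven't moved, and I handed the job in at about 30 s.

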